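# Put the powder jars back in their seats

### The job

Put the three screw-top jars away, each upright and fully down in the round wooden seat bored for its size: smallest jar in the smallest seat, middle jar in the middle one, largest jar in the largest. The bottle has been left standing in the largest seat, so it must make way: stand it on the square tile, upright with its whole foot on the tile. Leave the cup and the tape roll where they are.

Things in the scene. Friction and masses are not known exactly. Their poses are not given: they have to be found in the camera images.
- jar_small: smallest jar, clear with cream powder inside and a dull gold lid, an upright cylinder 42 mm across up to 33 mm, from there narrowing a little to the lid, 46 mm high with the lid, about 80 g, standing free. Origin: centre of its underside, z up; its yaw means nothing
- jar_middle: middle jar, clear with a pale label and a black lid, an upright cylinder 52 mm across up to 43 mm, from there narrowing a little to the lid, 58 mm high with the lid, about 120 g, standing free. Origin: centre of its underside, z up; its yaw means nothing
- jar_large: largest jar, clear with beige powder inside and a black lid, an upright cylinder 60 mm across up to 66 mm, from there narrowing a little to the lid, 88 mm high with the lid, about 200 g, standing free. Origin: centre of its underside, z up; its yaw means nothing
- bottle: amber bottle with a narrow black cap, 102 mm high, about 130 g; round body 42 mm across, whose shoulder narrows above about 65 mm to the 21 mm cap; standing in the recess of seat_large at the start. Origin: centre of its underside, z up; its yaw means nothing
- seat_small: turned round wooden jar seat, outside 82 mm across, 18 mm high, fixed to the table; in its top an open round recess 58 mm across and 8 mm deep with a cork floor, for the smallest jar. Origin: centre of its underside on the table, z up; the recess floor is 10 mm above it
- seat_middle: turned round wooden jar seat, outside 92 mm across, 18 mm high, fixed to the table; in its top an open round recess 68 mm across and 8 mm deep with a cork floor, for the middle jar. Origin: centre of its underside on the table, z up; the recess floor is 10 mm above it
- seat_large: turned round wooden jar seat, outside 100 mm across, 18 mm high, fixed to the table; in its top an open round recess 76 mm across and 8 mm deep with a cork floor, for the largest jar. Origin: centre of its underside on the table, z up; the recess floor is 10 mm above it; the bottle stands in it at the start
- drip_tile: flat square reddish-brown clay tile, 90 x 90 mm, 10 mm thick, fixed to the table. Origin: centre of its underside, z up, x and y along its sides; its top is 10 mm above the origin
- cup: bystander, to be left alone: small dark red open cup, 52 mm across, 36 mm high. Origin: centre of its underside
- tape_roll: bystander, to be left alone: whitish roll of tape lying flat, 60 mm across, 19 mm high. Origin: centre of its underside
There are look-alikes about, which are no part of the job. What is shaped like the jar_middle but blue or purple is not meant.

How it is judged:
By the outcome, as a careful person would: the job done as asked, in the order asked, and still so for the second after the job is handed in, with the robot touching nothing.
It also fails if it takes over 141 s, if anything falls off the work surface, if the arm or the gripper's body presses on something with over 40 N, if the wrist force passes 120 N, or if a joint passes its speed limit or range.

### The arm

A 6-joint arm with a two-finger parallel gripper is mounted at the origin on a cart in front of the work surface, level with it; the furniture and walls round the work are solid. World frame = base frame: x ahead of the robot, y to its left, z up, the work surface at z = 0. Lengths are in mm, angles in rad, forces in N, time in s.
With the tool pointing down it reaches from about 225 to 725 mm from the base axis. Payload 3.1 kg.
Tool frame: the origin (TCP) lies between the finger pads; the fingertips stand 19 mm ahead of it and the grasp point (between the pads) is the TCP; z points along the fingers, y is the line along which they close (so a half turn about z gives the same grasp; the last joint's range is limited). The gripper opens to 85 mm and grips with 20 to 120 N. Pads are 22 mm wide; open, the fingers measure 114 mm over their backs; the gripper's body (76 mm by 85 mm) begins 54 mm behind the grasp point. The pads swing forward as they close: fully open they stand 13 mm farther back than shut.
Start: joints at [-1.454, 0.048, 0.099, 1.622, 0, 1.443], TCP at [127.225, -509.344, 250.312] pointing down, gripper open.
Joint ranges: [-2.91, 2.91], [-0.99, 1.94], [-1.21, 1.42], [-2.12, 2.29], [-1.49, 1.47], [-3.14, 3.14]. Speed limits (rad/s): [2.79, 2.79, 3.14, 3.14, 3.14, 3.14].

### API

Orientations are given as a unit quaternion [x, y, z, w].
In Python, from bench import * gives the robot as it stands. The module is installed in compiled form; this text tells all that it offers.
- The arm moves only by the shell command python3 -m creep 'ROWS'. ROWS is JSON, a list of rows, each an object with "xyz": the shift along the tool's x, y, z in m, a list of three; "roll": the turn about the tool's z in degrees; "gripper": the finger opening in m, from 0 to 0.0854. A call has 1 to 5 rows; each row is the pose to reach, as a shift and turn from the pose commanded when the call began, along the tool's axes at that moment; what a row does not reach only later rows make up. A row lasts 1/12 s, in which the tool goes at most 41.7 mm and 7.16 degrees, less where a joint would pass 70% of its speed; a pose out of reach is approached as far as the arm can. A call with a gripper value outside its range is refused whole. The fingers move at their own pace and stop on an object; the grip force is fixed at half the most. Time passes only in rows, so rows that repeat a pose let the fingers close. It gives the time, the measured TCP pose, the force, the opening and the grip force at its end, in the units of the state.
- sense(): the state, without advancing time (a new reading comes with each control period).
- read_camera(name): name is "scene" or "top" or "wrist"; returns a dict with "pixels" (384x512x3 uint8, blue, green, red), "depth" (384x512 float32, mm along the optical axis (not along the pixel's ray), 0 where there is no reading), "K" (3x3 intrinsics, pixels), "T" (4x4, takes a point from camera to world coordinates); the wrist camera has in their place "tool_from_camera" (4x4, takes a point from camera to tool coordinates, whose origin is the TCP and whose axes are the flange's). Camera axes: x right, y down, z forward; pixel columns grow to the right and rows downward; lengths in mm; the calibration is good to about 2 mm. A picture is of the moment at which its call begins: read the wrist's pose just before it.
- finish_job(): hands the job in; it is judged then, once.
Trained networks look in a picture, given as the dict that the camera call returned (one of the last four; its "shot" number tells which), for a name from the list of things; names that differ only in an ending like _2 or _b are one class to them, and where a whole thing is asked for, a point or a joint stands for the part that bears it (a point fixed in the world has none). Each returns a list of dicts, best first, with "confidence" (0 to 1); they miss things now and then, are a little off and sometimes report something else, mostly with a low value. They report only what shows in the picture. A call takes as long as a camera call. They do not tell look-alikes from the thing itself.
- find_in(picture, label): "xy" ([column, row] in pixels, amid what is visible of it).
- masks_of(picture, label): "pixels" (384x512 bool, what is visible of it) and "xy" ([column, row] in pixels, amid what is visible of it).
The state is a dict: "clock": time; "joint_pos": joint angles; "qd": joint speeds; "tau": joint torques, N m; "tool_pos": TCP position; "orientation": TCP orientation; "force": force on the tool from outside, world axes, zero at the start; "torque": the same for the moment, N m; "width": finger opening in mm; "grasp_force": force on a finger pad.
Only numpy, scipy, OpenCV 4.12 (cv2) and the standard library are available. Lean on these libraries where they do the work, as an engineer would, in place of code of your own. Each camera call takes 0.05 s, during which the arm holds its last target. There are 200 camera calls.

## Working session

There is one attempt and no reset: what is moved stays moved. The work goes in short steps, Python scripts to look and compute and a shell command to move; the robot and the scene stay as the last step left them, time stands still between calls to the robot, and variables do not carry over. Pictures are saved under pics/ and viewed, at most 14 in all, crops included, and the job is handed in when it is done.

```bash
mkdir -p pics; cat > h.py <<'E'
from bench import *
import numpy as np, cv2
def T_of(c,s=None):
    if 'T' in c: return np.array(c['T'])
    from scipy.spatial.transform import Rotation as R
    M=np.eye(4);M[:3,:3]=R.from_quat(s['orientation']).as_matrix();M[:3,3]=s['tool_pos']
    return M@np.array(c['tool_from_camera'])
def cloud(c,s=None):
    K=np.array(c['K']);d=c['depth'];v,u=np.mgrid[:d.shape[0],:d.shape[1]]
    P=np.stack([(u-K[0,2])/K[0,0]*d,(v-K[1,2])/K[1,1]*d,d],-1)
    T=T_of(c,s);return P@T[:3,:3].T+T[:3,3]
NAMES="jar_small jar_middle jar_large bottle seat_small seat_middle seat_large drip_tile cup tape_roll".split()
E
python3 - <<'E'
from h import *
s=sense();print(s)
for n in("top","scene"):
    c=read_camera(n);cv2.imwrite(f"pics/{n}0.png",c['pixels']);P=cloud(c)
    print(n,np.array(c['T']).round(2).tolist())
    for l in NAMES:
        for m in masks_of(c,l)[:3]:
            q=P[m['pixels']&(c['depth']>0)]
            if len(q)==0: print(l,m['xy'],'nodepth');continue
            print(l,round(m['confidence'],2),np.round(m['xy']),len(q),np.percentile(q,[3,50,97],axis=0).round().tolist())
E
```

```text
{'clock': 0.0, 'joint_pos': array([-1.45377855e+00,  4.87690276e-02,  9.75645309e-02,  1.62200872e+00,
       -5.04956015e-06,  1.44300162e+00]), 'qd': array([-0.00204423, -0.00049743,  0.00092143, -0.0011127 , -0.00066396,
       -0.00073371]), 'tau': array([ 6.41623446e-04, -3.38780308e+01,  3.20016038e+01,  2.02273065e-02,
       -3.56824139e-04, -5.50840568e-06]), 'tool_pos': array([ 127.16723188, -508.76747351,  249.09091885]), 'orientation': array([ 9.92516980e-01,  1.22100709e-01,  3.98689271e-06, -1.20844115e-03]), 'force': array([-0.3844419 ,  0.80392309,  0.0515513 ]), 'torque': array([ 0.04286784, -0.02729921, -0.0097351 ]), 'grasp_force': 0.0, 'width': 85.38847535812663}
top [[-0.02, -0.98, 0.19, 304.82], [-1.0, 0.02, 0.0, 14.63], [-0.01, -0.19, -0.98, 1261.13], [0.0, 0.0, 0.0, 1.0]]
jar_small 0.75 [258. 220.] 175 [[427.0, 10.0, 14.0], [444.0, 28.0, 45.0], [464.0, 47.0, 49.0]]
jar_small 0.57 [164. 195.] 294 [[503.0, 279.0, 18.0], [524.0, 299.0, 58.0], [547.0, 324.0, 63.0]]
jar_middle 0.79 [288. 209.] 276 [[455.0, -89.0, 14.0], [476.0, -66.0, 58.0], [500.0, -43.0, 63.0]]
j
[... 1880 characters left out ...]
.0, 113.0]]
seat_small 0.62 [314. 172.] 472 [[426.0, -239.0, 2.0], [463.0, -200.0, 14.0], [500.0, -164.0, 21.0]]
seat_middle 0.7 [194. 278.] 567 [[502.0, 283.0, 9.0], [517.0, 309.0, 58.0], [545.0, 327.0, 61.0]]
seat_middle 0.67 [295. 134.] 436 [[555.0, -387.0, -2.0], [595.0, -343.0, 13.0], [636.0, -301.0, 21.0]]
seat_large 0.8 [276. 166.] 389 [[539.0, -241.0, 4.0], [572.0, -186.0, 15.0], [627.0, -155.0, 21.0]]
drip_tile 0.77 [333. 147.] 482 [[415.0, -389.0, 5.0], [455.0, -342.0, 11.0], [497.0, -303.0, 14.0]]
cup 0.88 [242. 230.] 321 [[496.0, 93.0, 9.0], [522.0, 113.0, 20.0], [544.0, 141.0, 37.0]]
tape_roll 0.59 [198. 344.] 530 [[410.0, 379.0, 5.0], [436.0, 406.0, 19.0], [464.0, 432.0, 22.0]]
```

```bash
python3 - <<'E'
import cv2
a=cv2.imread('pics/top0.png')[130:270,100:420];cv2.imwrite('pics/top0c.png',cv2.resize(a,(800,350),interpolation=cv2.INTER_CUBIC))
E
```

```text
(no output)
```

View pics/top0c.png

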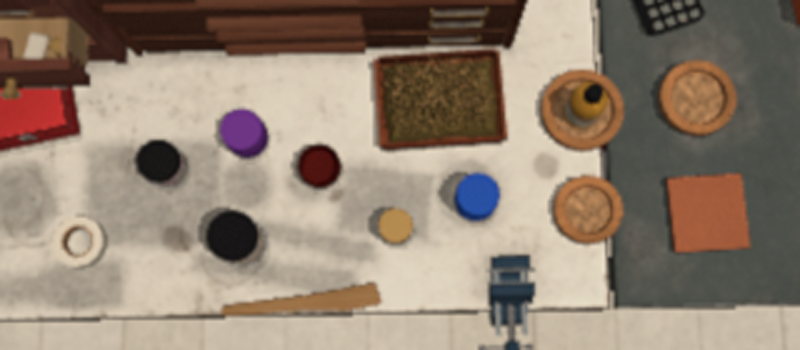

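View pics/scene0.png

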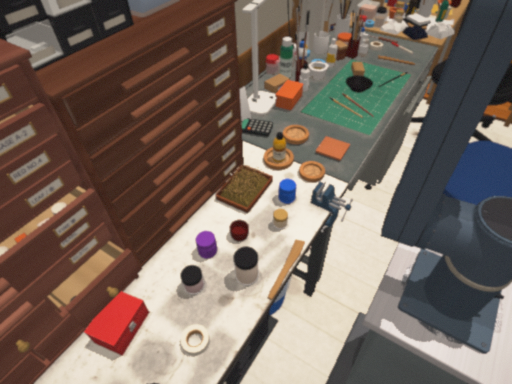

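The top crop shows the black-lidded middle jar at (158,160), the large jar at (232,235), and the gold-lidded small jar at (395,225). Blue (477,196) and purple (243,132) are the look-alikes. The bottle stands in the seat at (583,108), with the middle seat at (698,97), the small seat at (588,208) and the tile at (708,212). The scene view agrees. I'll go above the bottle first.

```bash
R='{"xyz":[0.15,0,0],"roll":14.03,"gripper":0.085}'
python3 -m creep '[{"xyz":[0.15,0,0],"roll":14.03,"gripper":0.085},{"xyz":[0.15,0,0],"roll":14.03,"gripper":0.085},{"xyz":[0.15,0,0],"roll":14.03,"gripper":0.085},{"xyz":[0.15,0,0],"roll":14.03,"gripper":0.085}]'
python3 -m creep '[{"xyz":[0.15,-0.135,0],"roll":0,"gripper":0.085},{"xyz":[0.15,-0.135,0],"roll":0,"gripper":0.085},{"xyz":[0.15,-0.135,0],"roll":0,"gripper":0.085},{"xyz":[0.15,-0.135,0],"roll":0,"gripper":0.085},{"xyz":[0.15,-0.135,0],"roll":0,"gripper":0.085}]'
python3 - <<'E'
from h import *
s=sense();print(s['clock'],s['tool_pos'],s['orientation'],s['joint_pos'])
E
```

```text
clock: 1.43
tool_pos: [274.7, -472.3, 250.4]
orientation: [1.0, -0.001, 0.0, 0.0]
force: [-0.0, -0.2, 0.7]
width: 85.0
grasp_force: 0.0
clock: 1.85
tool_pos: [424.5, -335.9, 250.4]
orientation: [1.0, 0.001, 0.0, -0.0]
force: [0.2, -0.8, 0.5]
width: 84.8
grasp_force: 0.0
1.85 [ 424.51015476 -335.87370709  250.43420721] [ 9.99999804e-01  5.01989241e-04  3.52202472e-04 -1.22677905e-04] [-7.93630986e-01  9.03816344e-02  1.44091936e-01  1.62418791e+00
  6.74391909e-04  2.34695780e+00]
```

```bash
python3 -m creep '[{"xyz":[0.145,-0.14,0],"roll":0,"gripper":0.085},{"xyz":[0.145,-0.14,0],"roll":0,"gripper":0.085},{"xyz":[0.145,-0.14,0],"roll":0,"gripper":0.085},{"xyz":[0.145,-0.14,0],"roll":0,"gripper":0.085},{"xyz":[0.145,-0.14,0],"roll":0,"gripper":0.085}]'
cat >> h.py <<'E'
def look(labels,fn=None):
    s=sense();c=read_camera("wrist");P=cloud(c,s);print(round(s['clock'],2),s['tool_pos'].round(1))
    if fn:cv2.imwrite(f"pics/{fn}.png",c['pixels'])
    for l in labels:
        for m in masks_of(c,l)[:3]:
            q=P[m['pixels']&(c['depth']>0)]
            if len(q)<20: continue
            zt=np.percentile(q[:,2],97);t=q[q[:,2]>zt-5]
            (cx,cy),r=cv2.minEnclosingCircle(t[:,:2].astype(np.float32))
            print(l,round(m['confidence'],2),np.round(m['xy']),len(q),np.percentile(q,[3,97],axis=0).round().tolist(),'ztop',zt.round(),'topcircle',round(cx),round(cy),round(r))
    return s,c,P
E
python3 - <<'E'
from h import *
s,c,P=look(NAMES[3:8],"w1")
print(c['tool_from_camera'])
E
```

```text
clock: 2.27
tool_pos: [569.5, -195.6, 250.3]
orientation: [1.0, 0.001, 0.0, -0.0]
force: [-0.7, -2.0, 0.5]
width: 85.5
grasp_force: 0.0
2.27 [ 569.5 -195.6  250.3]
bottle 0.87 [266. 162.] 1491 [[572.0, -220.0, 30.0], [606.0, -185.0, 114.0]] ztop 114.0 topcircle 585 -202 10
seat_small 0.96 [265. 240.] 2692 [[432.0, -240.0, 9.0], [504.0, -170.0, 20.0]] ztop 20.0 topcircle 465 -205 41
seat_middle 0.98 [376. 140.] 4670 [[562.0, -384.0, 10.0], [641.0, -303.0, 20.0]] ztop 20.0 topcircle 600 -346 46
seat_large 0.67 [267. 136.] 3711 [[544.0, -250.0, 10.0], [634.0, -160.0, 20.0]] ztop 20.0 topcircle 588 -205 50
drip_tile 0.96 [369. 238.] 3513 [[422.0, -391.0, 5.0], [504.0, -306.0, 12.0]] ztop 12.0 topcircle 499 -317 112
[[-6.49228866e-05 -9.45304537e-01 -3.26189098e-01  8.30942989e+01]
 [ 9.99999807e-01 -2.62674450e-04  5.62202957e-04  7.39109204e-01]
 [-6.17134548e-04 -3.26188998e-01  9.45304372e-01 -1.24446806e+02]
 [ 0.00000000e+00  0.00000000e+00  0.00000000e+00  1.00000000e+00]]
```

View pics/w1.png

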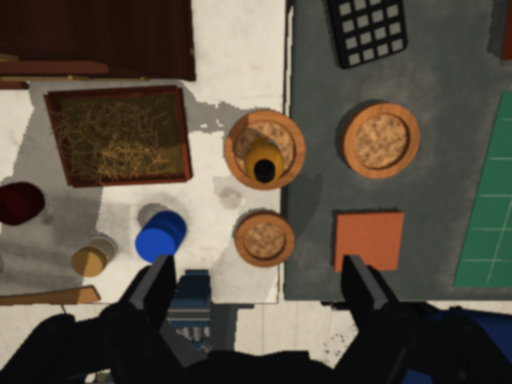

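The wrist view shows the bottle at (265,165) inside the large seat, the small seat at (265,240), the middle seat at (382,140) and the tile at (369,240), all with free space around them. Next I'll grasp the bottle.

```bash
python3 -m creep '[{"xyz":[0.0145,0.0055,0.02],"roll":0,"gripper":0.085},{"xyz":[0.0145,0.0055,0.06],"roll":0,"gripper":0.085},{"xyz":[0.0145,0.0055,0.10],"roll":0,"gripper":0.085},{"xyz":[0.0145,0.0055,0.14],"roll":0,"gripper":0.085},{"xyz":[0.0145,0.0055,0.165],"roll":0,"gripper":0.085}]'
python3 -m creep '[{"xyz":[0,0,0.015],"roll":0,"gripper":0.085},{"xyz":[0,0,0.023],"roll":0,"gripper":0.085},{"xyz":[0,0,0.023],"roll":0,"gripper":0.03},{"xyz":[0,0,0.023],"roll":0,"gripper":0.03},{"xyz":[0,0,0.023],"roll":0,"gripper":0.03}]'
python3 -m creep '[{"xyz":[0,0,0],"roll":0,"gripper":0.03},{"xyz":[0,0,0],"roll":0,"gripper":0.03},{"xyz":[0,0,0],"roll":0,"gripper":0.03},{"xyz":[0,0,0],"roll":0,"gripper":0.03},{"xyz":[0,0,0],"roll":0,"gripper":0.03}]'
```

```text
clock: 2.98
tool_pos: [578.9, -204.2, 80.7]
orientation: [1.0, -0.002, -0.003, -0.001]
force: [-0.5, 0.4, -1.5]
width: 85.1
grasp_force: 0.0
clock: 3.4
tool_pos: [582.9, -204.7, 64.2]
orientation: [1.0, -0.001, 0.001, 0.001]
force: [-0.1, 0.5, 0.6]
width: 51.1
grasp_force: 0.0
clock: 3.82
tool_pos: [583.3, -204.1, 64.5]
orientation: [1.0, 0.0, 0.001, 0.001]
force: [-1.5, 1.1, 6.3]
width: 40.3
grasp_force: 60.4
```

```bash
python3 -m creep '[{"xyz":[0,0,-0.025],"roll":0,"gripper":0.03},{"xyz":[0,0,-0.05],"roll":0,"gripper":0.03},{"xyz":[-0.02,0.023,-0.06],"roll":0,"gripper":0.03},{"xyz":[-0.042,0.049,-0.06],"roll":0,"gripper":0.03},{"xyz":[-0.064,0.075,-0.06],"roll":0,"gripper":0.03}]'
python3 -m creep '[{"xyz":[-0.022,0.026,0],"roll":0,"gripper":0.03},{"xyz":[-0.042,0.049,0],"roll":0,"gripper":0.03},{"xyz":[-0.056,0.066,0],"roll":0,"gripper":0.03},{"xyz":[-0.058,0.068,0],"roll":0,"gripper":0.03},{"xyz":[-0.058,0.068,0],"roll":0,"gripper":0.03}]'
python3 -m creep '[{"xyz":[0,0,0.02],"roll":0,"gripper":0.03},{"xyz":[0,0,0.04],"roll":0,"gripper":0.03},{"xyz":[0,0,0.05],"roll":0,"gripper":0.03},{"xyz":[0,0,0.055],"roll":0,"gripper":0.03},{"xyz":[0,0,0.058],"roll":0,"gripper":0.03}]'
python3 -m creep '[{"xyz":[0,0,0],"roll":0,"gripper":0.03},{"xyz":[0,0,0.001],"roll":0,"gripper":0.03},{"xyz":[0,0,0.001],"roll":0,"gripper":0.03}]'
python3 - <<'E'
from h import *
c=read_camera('top');P=cloud(c)
s=sense();print(s['tool_pos'],s['force'])
for l in("bottle","drip_tile"):
    for m in masks_of(c,l)[:1]:print(l,m['confidence'],np.percentile(P[m['pixels']],[3,97],axis=0))
E
```

```text
clock: 4.23
tool_pos: [518.8, -279.3, 123.8]
orientation: [1.0, 0.001, 0.001, 0.001]
force: [0.4, -0.6, -2.1]
width: 40.3
grasp_force: 60.8
clock: 4.65
tool_pos: [459.2, -347.4, 121.9]
orientation: [1.0, -0.001, -0.0, -0.0]
force: [0.2, 1.1, -1.4]
width: 40.8
grasp_force: 60.8
clock: 5.07
tool_pos: [460.1, -344.2, 64.5]
orientation: [1.0, 0.001, -0.001, -0.002]
force: [-5.2, 6.0, 13.9]
width: 40.8
grasp_force: 62.4
clock: 5.32
tool_pos: [461.3, -346.3, 64.6]
orientation: [1.0, 0.0, 0.001, 0.0]
force: [0.1, 2.9, 3.7]
width: 40.3
grasp_force: 61.3
[ 461.26586647 -346.31170543   64.57599743] [0.23676365 3.11476619 3.02609946]
bottle 0.74 [[ 557.59242209 -381.32976572    5.04497456]
 [ 636.12026672 -299.92313889   21.69022161]]
drip_tile 0.81 [[ 417.55861591 -350.18364344    3.86706471]
 [ 501.89571446 -300.8597067    15.56613166]]
```

```bash
python3 -m creep '[{"xyz":[0,0,0],"roll":0,"gripper":0.06},{"xyz":[0,0,0],"roll":0,"gripper":0.085},{"xyz":[0,0,0],"roll":0,"gripper":0.085},{"xyz":[0,0,0],"roll":0,"gripper":0.085},{"xyz":[0,0,-0.02],"roll":0,"gripper":0.085}]'
python3 -m creep '[{"xyz":[0,0,-0.04],"roll":0,"gripper":0.085},{"xyz":[0,0,-0.08],"roll":0,"gripper":0.085},{"xyz":[0,0,-0.12],"roll":0,"gripper":0.085},{"xyz":[0,-0.03,-0.16],"roll":0,"gripper":0.085},{"xyz":[0,-0.07,-0.165],"roll":0,"gripper":0.085}]'
python3 - <<'E'
from h import *
look(["bottle","drip_tile","seat_large"],"w2")
E
```

```text
clock: 5.88
tool_pos: [457.5, -344.3, 78.5]
orientation: [1.0, -0.0, -0.003, -0.003]
force: [-0.5, 0.2, -0.6]
width: 85.0
grasp_force: 0.0
clock: 6.3
tool_pos: [462.0, -285.1, 253.3]
orientation: [1.0, -0.003, 0.004, 0.004]
force: [0.6, -0.4, 1.2]
width: 85.0
grasp_force: 0.0
6.3 [ 462.  -285.1  253.3]
bottle 0.86 [311. 172.] 1594 [[452.0, -360.0, 25.0], [484.0, -325.0, 114.0]] ztop 114.0 topcircle 464 -346 10
drip_tile 0.6 [297. 153.] 3126 [[417.0, -393.0, 9.0], [503.0, -307.0, 12.0]] ztop 12.0 topcircle 460 -350 62
seat_large 0.85 [182.  56.] 6941 [[545.0, -249.0, 10.0], [631.0, -162.0, 20.0]] ztop 20.0 topcircle 588 -205 50
```

View pics/w2.png

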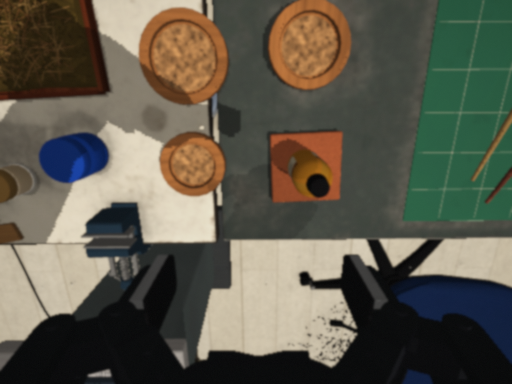

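The bottle stands upright on the tile, foot at about (305,168). Next is the small jar.

```bash
python3 -m creep '[{"xyz":[-0.03,-0.2,0],"roll":0,"gripper":0.085},{"xyz":[-0.03,-0.2,0],"roll":0,"gripper":0.085},{"xyz":[-0.03,-0.2,0],"roll":0,"gripper":0.085},{"xyz":[-0.03,-0.2,0],"roll":0,"gripper":0.085},{"xyz":[-0.03,-0.2,0],"roll":0,"gripper":0.085}]'
python3 -m creep '[{"xyz":[0,-0.04,0.03],"roll":0,"gripper":0.085},{"xyz":[0,-0.08,0.03],"roll":0,"gripper":0.085},{"xyz":[0,-0.10,0.03],"roll":0,"gripper":0.085},{"xyz":[0,-0.105,0.03],"roll":0,"gripper":0.085},{"xyz":[0,-0.105,0.03],"roll":0,"gripper":0.085}]'
python3 - <<'E'
from h import *
look(["jar_small","jar_middle"])
E
```

```text
clock: 6.92
tool_pos: [429.1, -79.9, 245.2]
orientation: [1.0, -0.001, -0.001, -0.001]
force: [0.2, 0.6, -0.8]
width: 85.1
grasp_force: 0.0
clock: 7.33
tool_pos: [429.8, 24.5, 215.5]
orientation: [1.0, 0.001, -0.001, 0.0]
force: [0.6, -0.1, -0.5]
width: 84.8
grasp_force: 0.0
7.33 [429.8  24.5 215.5]
jar_small 0.91 [257. 162.] 1378 [[431.0, 8.0, 15.0], [468.0, 43.0, 48.0]] ztop 48.0 topcircle 448 25 20
jar_middle 0.95 [355. 129.] 2876 [[459.0, -92.0, 13.0], [504.0, -46.0, 61.0]] ztop 61.0 topcircle 480 -71 25
jar_middle 0.94 [10. 84.] 868 [[505.0, 275.0, 6.0], [546.0, 290.0, 32.0]] ztop 32.0 topcircle 522 281 15
jar_middle 0.76 [60. 38.] 4820 [[539.0, 178.0, 9.0], [584.0, 224.0, 60.0]] ztop 60.0 topcircle 562 204 25
```

```bash
python3 -m creep '[{"xyz":[0.018,0,0.02],"roll":0,"gripper":0.085},{"xyz":[0.018,0,0.06],"roll":0,"gripper":0.085},{"xyz":[0.018,0,0.10],"roll":0,"gripper":0.085},{"xyz":[0.018,0,0.135],"roll":0,"gripper":0.085},{"xyz":[0.018,0,0.155],"roll":0,"gripper":0.085}]'
python3 -m creep '[{"xyz":[0,0,0.015],"roll":0,"gripper":0.085},{"xyz":[0,0,0.025],"roll":0,"gripper":0.085},{"xyz":[0,0,0.0305],"roll":0,"gripper":0.085},{"xyz":[0,0,0.0305],"roll":0,"gripper":0.03},{"xyz":[0,0,0.0305],"roll":0,"gripper":0.03}]'
python3 -m creep '[{"xyz":[0,0,0],"roll":0,"gripper":0.03},{"xyz":[0,0,0],"roll":0,"gripper":0.03},{"xyz":[0,0,0],"roll":0,"gripper":0.03},{"xyz":[0,0,0],"roll":0,"gripper":0.03},{"xyz":[0,0,0],"roll":0,"gripper":0.03}]'
```

```text
clock: 7.9
tool_pos: [445.7, 22.2, 57.6]
orientation: [1.0, -0.002, -0.003, -0.0]
force: [-0.2, 0.3, -0.6]
width: 85.1
grasp_force: 0.0
clock: 8.32
tool_pos: [449.1, 23.2, 32.4]
orientation: [1.0, -0.001, 0.001, 0.0]
force: [0.6, -0.2, 0.2]
width: 63.4
grasp_force: 0.0
clock: 8.73
tool_pos: [450.2, 23.6, 33.7]
orientation: [1.0, 0.0, 0.002, 0.0]
force: [0.4, -0.5, 5.8]
width: 38.4
grasp_force: 60.9
```

```bash
python3 -m creep '[{"xyz":[0,0,-0.02],"roll":0,"gripper":0.03},{"xyz":[0,0,-0.045],"roll":0,"gripper":0.03},{"xyz":[0,0,-0.07],"roll":0,"gripper":0.03},{"xyz":[0,0,-0.09],"roll":0,"gripper":0.03},{"xyz":[0,0,-0.1],"roll":0,"gripper":0.03}]'
python3 - <<'E'
from h import *
s=sense();c=read_camera('wrist');cv2.imwrite('pics/w3.png',c['pixels']);print(s['width'],s['grasp_force'])
c=read_camera('scene');P=cloud(c)
cv2.imwrite('pics/s3.png',cv2.resize(c['pixels'][130:230,200:340],None,fx=5,fy=5))
for m in masks_of(c,'jar_small')[:2]:
    print(m['confidence'],m['xy'],np.percentile(P[m['pixels']],[2,50,98],axis=0).round())
E
```

```text
clock: 9.15
tool_pos: [449.7, 23.8, 134.6]
orientation: [1.0, 0.0, 0.002, 0.0]
force: [-0.3, 0.4, -0.7]
width: 38.2
grasp_force: 60.5
38.18768418598535 60.53453044965863
0.74 [284.6, 195.3] [[426.   8. 106.]
 [433.  31. 137.]
 [446.  43. 150.]]
```

View pics/s3.png

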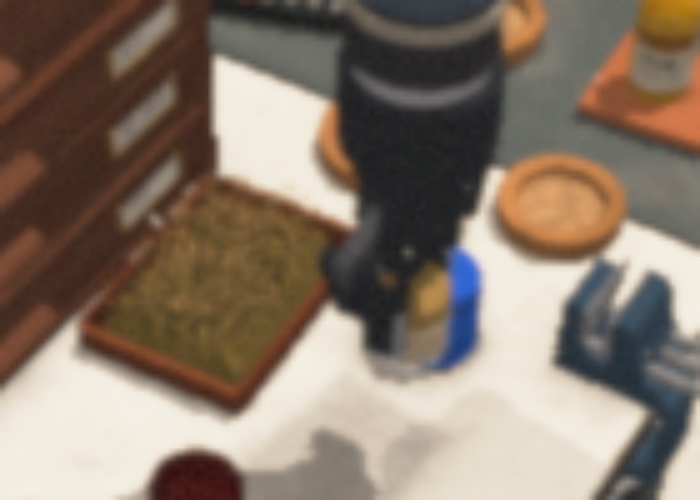

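The small jar is held upright (crop (425,320)). I'll carry it to the small seat at (560,205).

```bash
python3 -m creep '[{"xyz":[0.003,0.02,0],"roll":0,"gripper":0.03},{"xyz":[0.006,0.05,0],"roll":0,"gripper":0.03},{"xyz":[0.009,0.085,0],"roll":0,"gripper":0.03},{"xyz":[0.012,0.12,0],"roll":0,"gripper":0.03},{"xyz":[0.015,0.155,0],"roll":0,"gripper":0.03}]'
python3 -m creep '[{"xyz":[0,0.03,0],"roll":0,"gripper":0.03},{"xyz":[0,0.055,0],"roll":0,"gripper":0.03},{"xyz":[0,0.07,0],"roll":0,"gripper":0.03},{"xyz":[0,0.073,0],"roll":0,"gripper":0.03},{"xyz":[0,0.073,0],"roll":0,"gripper":0.03}]'
python3 -m creep '[{"xyz":[0,0,0.025],"roll":0,"gripper":0.03},{"xyz":[0,0,0.05],"roll":0,"gripper":0.03},{"xyz":[0,0,0.065],"roll":0,"gripper":0.03},{"xyz":[0,0,0.07],"roll":0,"gripper":0.03},{"xyz":[0,0,0.07],"roll":0,"gripper":0.03}]'
python3 - <<'E'
from h import *
look(["seat_small","jar_small"],"w4")
E
```

```text
clock: 9.72
tool_pos: [461.8, -131.9, 129.0]
orientation: [1.0, 0.0, -0.002, -0.001]
force: [0.3, -0.4, -0.5]
width: 38.3
grasp_force: 60.6
clock: 10.13
tool_pos: [462.0, -204.3, 129.3]
orientation: [1.0, -0.001, -0.002, -0.001]
force: [-0.1, 0.1, -0.3]
width: 38.3
grasp_force: 60.6
clock: 10.55
tool_pos: [461.3, -201.8, 58.8]
orientation: [1.0, 0.001, -0.002, -0.002]
force: [-0.0, 0.4, -0.8]
width: 38.3
grasp_force: 60.6
10.55 [ 461.3 -201.8   58.8]
seat_small 0.78 [262. 203.] 7583 [[456.0, -241.0, 10.0], [505.0, -169.0, 20.0]] ztop 20.0 topcircle 466 -205 41
jar_small 0.73 [258. 279.] 7739 [[443.0, -220.0, 34.0], [479.0, -185.0, 72.0]] ztop 72.0 topcircle 459 -203 21
```

View pics/w4.png

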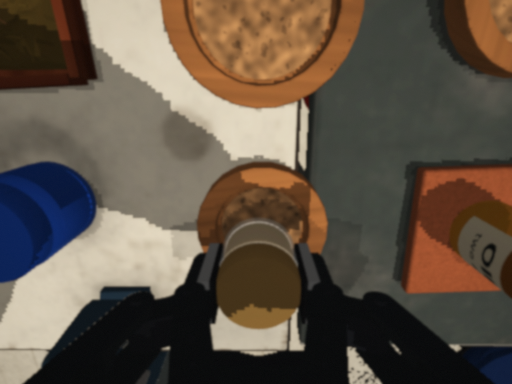

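The jar hangs at (260,270), slightly near side of the seat (262,215), so I'll shift +6 mm in x and lower it.

```bash
python3 -m creep '[{"xyz":[0.006,0.002,0],"roll":0,"gripper":0.03},{"xyz":[0.006,0.002,0.005],"roll":0,"gripper":0.03},{"xyz":[0.006,0.002,0.01],"roll":0,"gripper":0.03},{"xyz":[0.006,0.002,0.013],"roll":0,"gripper":0.03},{"xyz":[0.006,0.002,0.013],"roll":0,"gripper":0.03}]'
python3 -m creep '[{"xyz":[0,0,0.001],"roll":0,"gripper":0.03},{"xyz":[0,0,0.001],"roll":0,"gripper":0.03}]'
```

```text
clock: 11.12
tool_pos: [468.5, -205.8, 47.5]
orientation: [1.0, -0.0, -0.001, -0.001]
force: [0.1, -0.4, -0.9]
width: 38.3
grasp_force: 60.6
clock: 11.28
tool_pos: [469.0, -206.1, 47.3]
orientation: [1.0, -0.0, -0.0, -0.0]
force: [-0.2, -0.8, -1.6]
width: 38.4
grasp_force: 60.6
```

```bash
python3 -m creep '[{"xyz":[0,0,0.001],"roll":0,"gripper":0.03},{"xyz":[0,0,0.002],"roll":0,"gripper":0.03},{"xyz":[0,0,0.0025],"roll":0,"gripper":0.03}]'
python3 -m creep '[{"xyz":[0,0,0.001],"roll":0,"gripper":0.03},{"xyz":[0,0,0.001],"roll":0,"gripper":0.03}]'
```

```text
clock: 11.53
tool_pos: [469.3, -206.2, 45.1]
orientation: [1.0, -0.0, 0.0, 0.0]
force: [0.3, 0.5, -0.8]
width: 38.7
grasp_force: 60.6
clock: 11.7
tool_pos: [469.2, -206.1, 43.9]
orientation: [1.0, -0.0, -0.0, -0.0]
force: [-0.4, -0.1, -0.5]
width: 38.7
grasp_force: 60.6
```

```bash
python3 -m creep '[{"xyz":[0,0,0.001],"roll":0,"gripper":0.03},{"xyz":[0,0,0.001],"roll":0,"gripper":0.03}]'
python3 -m creep '[{"xyz":[0,0,0.001],"roll":0,"gripper":0.03},{"xyz":[0,0,0.001],"roll":0,"gripper":0.03}]'
```

```text
clock: 11.87
tool_pos: [469.2, -206.2, 43.7]
orientation: [1.0, -0.0, -0.0, 0.0]
force: [-1.3, 0.7, 4.1]
width: 38.4
grasp_force: 61.0
clock: 12.03
tool_pos: [469.2, -206.2, 43.7]
orientation: [1.0, -0.0, 0.0, 0.0]
force: [-4.2, 2.0, 8.0]
width: 38.5
grasp_force: 61.5
```

```bash
python3 -m creep '[{"xyz":[0,0,0],"roll":0,"gripper":0.055},{"xyz":[0,0,0],"roll":0,"gripper":0.085},{"xyz":[0,0,0],"roll":0,"gripper":0.085},{"xyz":[0,0,0],"roll":0,"gripper":0.085},{"xyz":[0,0,-0.02],"roll":0,"gripper":0.085}]'
python3 -m creep '[{"xyz":[0,0,-0.04],"roll":0,"gripper":0.085},{"xyz":[-0.01,0,-0.08],"roll":0,"gripper":0.085},{"xyz":[-0.02,0,-0.12],"roll":0,"gripper":0.085},{"xyz":[-0.025,0,-0.15],"roll":0,"gripper":0.085},{"xyz":[-0.025,0,-0.15],"roll":0,"gripper":0.085}]'
python3 - <<'E'
from h import *
look(["seat_small","jar_small"],"w5")
E
```

```text
clock: 12.45
tool_pos: [466.2, -204.3, 57.8]
orientation: [1.0, -0.0, -0.004, -0.002]
force: [-0.6, -0.0, -1.5]
width: 85.1
grasp_force: 0.0
clock: 12.87
tool_pos: [446.8, -208.2, 220.4]
orientation: [1.0, -0.0, 0.006, 0.004]
force: [1.3, 0.7, 0.4]
width: 84.8
grasp_force: 0.0
12.87 [ 446.8 -208.2  220.4]
seat_small 0.74 [238. 146.] 2682 [[428.0, -241.0, 8.0], [503.0, -169.0, 20.0]] ztop 20.0 topcircle 465 -205 41
jar_small 0.84 [257. 164.] 1401 [[450.0, -224.0, 29.0], [487.0, -190.0, 58.0]] ztop 58.0 topcircle 467 -208 20
```

View pics/w5.png

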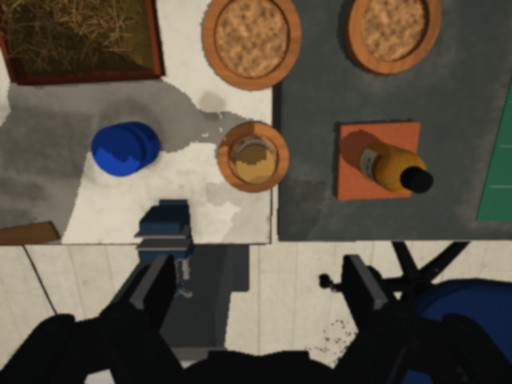

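The small jar is seated (top at 58 mm, centred at (255,160)). Now the middle jar.

```bash
python3 -m creep '[{"xyz":[0.02,-0.17,-0.02],"roll":0,"gripper":0.085},{"xyz":[0.02,-0.17,-0.02],"roll":0,"gripper":0.085},{"xyz":[0.02,-0.17,-0.02],"roll":0,"gripper":0.085},{"xyz":[0.02,-0.17,-0.02],"roll":0,"gripper":0.085},{"xyz":[0.02,-0.17,-0.02],"roll":0,"gripper":0.085}]'
python3 -m creep '[{"xyz":[0.02,-0.17,0],"roll":0,"gripper":0.085},{"xyz":[0.02,-0.17,0],"roll":0,"gripper":0.085},{"xyz":[0.02,-0.17,0],"roll":0,"gripper":0.085},{"xyz":[0.02,-0.17,0],"roll":0,"gripper":0.085},{"xyz":[0.02,-0.17,0],"roll":0,"gripper":0.085}]'
python3 -m creep '[{"xyz":[0.02,-0.165,0],"roll":0,"gripper":0.085},{"xyz":[0.02,-0.165,0],"roll":0,"gripper":0.085},{"xyz":[0.02,-0.165,0],"roll":0,"gripper":0.085},{"xyz":[0.02,-0.165,0],"roll":0,"gripper":0.085},{"xyz":[0.02,-0.165,0],"roll":0,"gripper":0.085}]'
python3 -m creep '[{"xyz":[0,0,0],"roll":0,"gripper":0.085},{"xyz":[0,0,0],"roll":0,"gripper":0.085}]'
python3 - <<'E'
from h import *
look(["jar_middle","jar_large"],"w6")
E
```

```text
clock: 13.43
tool_pos: [463.7, -30.4, 230.6]
orientation: [1.0, 0.003, -0.001, -0.002]
force: [-0.3, -0.1, 0.2]
width: 85.0
grasp_force: 0.0
clock: 13.85
tool_pos: [485.4, 99.5, 229.8]
orientation: [1.0, 0.025, -0.003, -0.014]
force: [-0.1, -0.6, -0.2]
width: 84.8
grasp_force: 0.0
clock: 14.27
tool_pos: [506.3, 137.6, 235.7]
orientation: [0.998, 0.052, -0.003, -0.03]
force: [0.2, 0.5, -0.2]
width: 85.2
grasp_force: 0.0
clock: 14.43
tool_pos: [505.9, 137.6, 236.0]
orientation: [0.998, 0.052, -0.003, -0.031]
force: [-0.2, -1.1, 0.4]
width: 85.2
grasp_force: 0.0
14.43 [505.9 137.6 236. ]
jar_middle 0.79 [126. 138.] 2699 [[507.0, 276.0, 7.0], [552.0, 321.0, 60.0]] ztop 60.0 topcircle 528 301 25
jar_middle 0.7 [446. 214.] 2881 [[460.0, -91.0, 9.0], [506.0, -45.0, 61.0]] ztop 61.0 topcircle 481 -70 26
jar_middle 0.57 [212. 114.] 2249 [[542.0, 179.0, 25.0], [585.0, 225.0, 60.0]] ztop 60.0 topcircle 563 204 25
jar_large 0.68 [200. 228.] 3407 [[413.0, 180.0, 16.0], [464.0, 232.0, 90.0]] ztop 90.0 topcircle 435 209 29
```

View pics/w6.png

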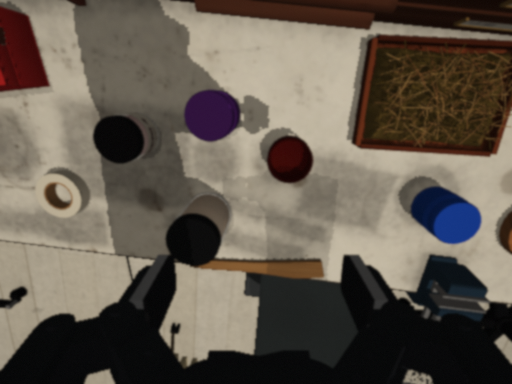

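```bash
python3 - <<'E'
from h import *
s=sense();print(s['joint_pos'].round(3),s['tau'].round(1))
c=read_camera('scene');cv2.imwrite('pics/s7.png',c['pixels'])
c=read_camera('top');cv2.imwrite('pics/t7.png',c['pixels'])
E
```

```text
[0.103 0.037 0.059 1.594 0.061 3.141] [ -0.  -33.4  32.1   0.    0.2  -0. ]
```

View pics/s7.png

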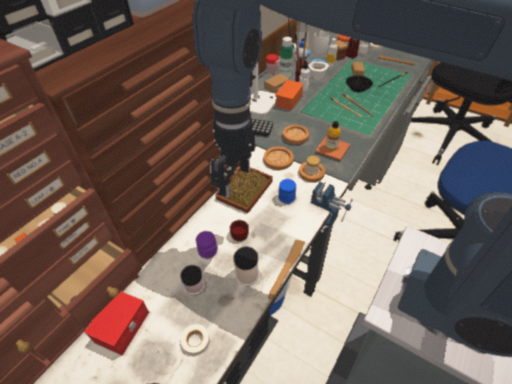

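The scene view shows nothing touched. Joint 6 is at its limit, so I'll turn the tool back to reach this side.

```bash
python3 -m creep '[{"xyz":[0,0,0],"roll":-35,"gripper":0.085},{"xyz":[0,0,0],"roll":-35,"gripper":0.085},{"xyz":[0,0,0],"roll":-35,"gripper":0.085},{"xyz":[0,0,0],"roll":-35,"gripper":0.085},{"xyz":[0,0,0],"roll":-35,"gripper":0.085}]'
python3 -m creep '[{"xyz":[0,0,0],"roll":-35,"gripper":0.085},{"xyz":[0,0,0],"roll":-35,"gripper":0.085},{"xyz":[0,0,0],"roll":-35,"gripper":0.085},{"xyz":[0,0,0],"roll":-35,"gripper":0.085},{"xyz":[0,0,0],"roll":-35,"gripper":0.085}]'
python3 - <<'E'
from h import *
from scipy.spatial.transform import Rotation as R
s=sense();print(s['tool_pos'],s['joint_pos'].round(3),R.from_quat(s['orientation']).as_matrix().round(4))
E
```

```text
clock: 15.1
tool_pos: [505.6, 138.3, 236.1]
orientation: [0.935, 0.353, 0.007, -0.03]
force: [0.0, 0.5, -0.3]
width: 85.0
grasp_force: 0.0
clock: 15.52
tool_pos: [505.6, 138.2, 236.1]
orientation: [0.786, 0.618, 0.016, -0.026]
force: [-0.2, 0.3, 0.2]
width: 84.7
grasp_force: 0.0
[505.59306343 138.22540291 236.08843874] [0.104 0.037 0.059 1.594 0.062 1.913] [[ 0.2364  0.9716 -0.0079]
 [ 0.97   -0.2355  0.061 ]
 [ 0.0574 -0.0221 -0.9981]]
```

```bash
python3 -m creep '[{"xyz":[0,0,0],"roll":-35.5,"gripper":0.085},{"xyz":[0,0,0],"roll":-35.5,"gripper":0.085},{"xyz":[0,0,0],"roll":-35.5,"gripper":0.085},{"xyz":[0,0,0],"roll":-35.5,"gripper":0.085},{"xyz":[0,0,0],"roll":-35.5,"gripper":0.085}]'
python3 -m creep '[{"xyz":[0,0,0],"roll":-35.5,"gripper":0.085},{"xyz":[0,0,0],"roll":-35.5,"gripper":0.085},{"xyz":[0,0,0],"roll":-35.5,"gripper":0.085},{"xyz":[0,0,0],"roll":-35.5,"gripper":0.085},{"xyz":[0,0,0],"roll":-35.5,"gripper":0.085}]'
python3 -m creep '[{"xyz":[0,0,0],"roll":-35.5,"gripper":0.085},{"xyz":[0,0,0],"roll":-35.5,"gripper":0.085},{"xyz":[0,0,0],"roll":-35.5,"gripper":0.085},{"xyz":[0,0,0],"roll":-35.5,"gripper":0.085},{"xyz":[0,0,0],"roll":-35.5,"gripper":0.085}]'
python3 -m creep '[{"xyz":[0,0,0],"roll":-35.5,"gripper":0.085},{"xyz":[0,0,0],"roll":-35.5,"gripper":0.085},{"xyz":[0,0,0],"roll":-35.5,"gripper":0.085},{"xyz":[0,0,0],"roll":-35.5,"gripper":0.085},{"xyz":[0,0,0],"roll":-35.5,"gripper":0.085}]'
python3 -m creep '[{"xyz":[0,0,0],"roll":-35.5,"gripper":0.085},{"xyz":[0,0,0],"roll":-35.5,"gripper":0.085},{"xyz":[0,0,0],"roll":-35.5,"gripper":0.085},{"xyz":[0,0,0],"roll":-35.5,"gripper":0.085},{"xyz":[0,0,0],"roll":-35.5,"gripper":0.085}]'
python3 -m creep '[{"xyz":[0,0,0],"roll":-8,"gripper":0.085},{"xyz":[0,0,0],"roll":-16.2,"gripper":0.085},{"xyz":[0,0,0],"roll":-16.2,"gripper":0.085},{"xyz":[0,0,0],"roll":-16.2,"gripper":0.085},{"xyz":[0,0,0],"roll":-16.2,"gripper":0.085}]'
cat >> h.py <<'E'
def togo(d,s=None):
    "world shift (mm) -> tool shift (m)"
    from scipy.spatial.transform import Rotation as R
    return (R.from_quat((s or sense())['orientation']).as_matrix().T@np.array(d,float)/1000).round(4)
E
python3 - <<'E'
from h import *
from scipy.spatial.transform import Rotation as R
s=sense();print(s['joint_pos'].round(3),R.from_quat(s['orientation']).as_matrix().round(4))
print(togo(np.array([528,270,215])-s['tool_pos'],s))
E
```

```text
clock: 15.93
tool_pos: [505.6, 138.3, 236.1]
orientation: [0.56, 0.828, 0.023, -0.02]
force: [-0.0, 0.7, -0.4]
width: 84.7
grasp_force: 0.0
clock: 16.35
tool_pos: [505.6, 138.3, 236.1]
orientation: [0.281, 0.959, 0.028, -0.012]
force: [-0.6, 0.9, 0.4]
width: 85.0
grasp_force: 0.0
clock: 16.77
tool_pos: [505.6, 138.3, 236.1]
orientation: [-0.025, 0.999, 0.031, -0.003]
force: [-0.6, 0.5, 0.5]
width: 85.0
grasp_force: 0.0
clock: 17.18
tool_pos: [505.6, 138.3, 236.1]
orientation: [-0.328, 0.944, 0.03, 0.006]
force: [-1.2, -0.1, 0.0]
width: 85.0
grasp_force: 0.0
clock: 17.6
tool_pos: [505.6, 138.3, 236.1]
orientation: [-0.601, 0.799, 0.027, 0.015]
force: [-0.0, -0.2, 0.0]
width: 84.9
grasp_force: 0.0
clock: 18.02
tool_pos: [505.6, 138.3, 236.1]
orientation: [-0.705, 0.709, 0.024, 0.019]
force: [-0.1, -0.8, 0.2]
width: 85.3
grasp_force: 0.0
[ 0.104  0.038  0.059  1.594  0.062 -1.461] [[-0.0066 -0.9999 -0.0079]
 [-0.9981  0.0061  0.0611]
 [-0.061   0.0083 -0.9981]]
[-0.1303 -0.0217  0.0289]
```

```bash
python3 -m creep '[{"xyz":[-0.04,-0.01,0.01],"roll":0,"gripper":0.085},{"xyz":[-0.08,-0.022,0.02],"roll":0,"gripper":0.085},{"xyz":[-0.12,-0.022,0.03],"roll":0,"gripper":0.085},{"xyz":[-0.145,-0.022,0.03],"roll":0,"gripper":0.085},{"xyz":[-0.15,-0.022,0.03],"roll":0,"gripper":0.085}]'
python3 -m creep '[{"xyz":[0,0,0],"roll":0,"gripper":0.085},{"xyz":[0,0,0],"roll":0,"gripper":0.085}]'
python3 - <<'E'
from h import *
s,c,P=look(["jar_middle","jar_large"],"w8")
print(s['joint_pos'].round(2),s['orientation'].round(4))
E
```

```text
clock: 18.43
tool_pos: [527.2, 293.9, 213.7]
orientation: [-0.706, 0.707, 0.026, 0.018]
force: [0.0, 0.0, -0.4]
width: 85.1
grasp_force: 0.0
clock: 18.6
tool_pos: [528.2, 289.5, 215.1]
orientation: [-0.705, 0.709, 0.024, 0.018]
force: [-0.1, 0.3, 0.4]
width: 85.4
grasp_force: 0.0
18.6 [528.2 289.5 215.1]
jar_middle 0.94 [257. 180.] 2420 [[505.0, 276.0, 10.0], [549.0, 322.0, 60.0]] ztop 60.0 topcircle 527 301 25
jar_middle 0.83 [216.  85.] 2881 [[539.0, 182.0, 36.0], [584.0, 226.0, 61.0]] ztop 61.0 topcircle 562 204 25
jar_large 0.86 [366.  86.] 5602 [[411.0, 184.0, 21.0], [463.0, 234.0, 90.0]] ztop 90.0 topcircle 434 209 29
[ 0.36  0.23  0.22  1.56  0.06 -1.2 ] [-0.705   0.7086  0.0242  0.0184]
```

View pics/w8.png

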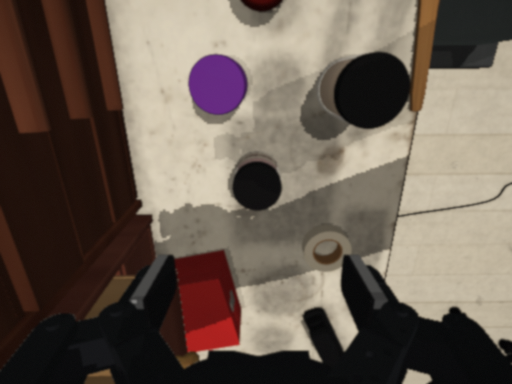

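The black-lidded jar is at (257,185), clear of the red box (210,300) and the purple look-alike (217,85). I'll go straight down along the tool axis.

```bash
python3 -m creep '[{"xyz":[0,0,0.03],"roll":0,"gripper":0.085},{"xyz":[0,0,0.07],"roll":0,"gripper":0.085},{"xyz":[0,0,0.11],"roll":0,"gripper":0.085},{"xyz":[0,0,0.145],"roll":0,"gripper":0.085},{"xyz":[0,0,0.16],"roll":0,"gripper":0.085}]'
python3 -m creep '[{"xyz":[0,0,0.01],"roll":0,"gripper":0.085},{"xyz":[0,0,0.02],"roll":0,"gripper":0.085},{"xyz":[0,0,0.025],"roll":0,"gripper":0.085},{"xyz":[0,0,0.025],"roll":0,"gripper":0.03},{"xyz":[0,0,0.025],"roll":0,"gripper":0.03}]'
python3 -m creep '[{"xyz":[0,0,0],"roll":0,"gripper":0.03},{"xyz":[0,0,0],"roll":0,"gripper":0.03},{"xyz":[0,0,0],"roll":0,"gripper":0.03},{"xyz":[0,0,0],"roll":0,"gripper":0.03},{"xyz":[0,0,0],"roll":0,"gripper":0.03}]'
```

```text
clock: 19.17
tool_pos: [523.6, 296.8, 49.4]
orientation: [-0.704, 0.709, 0.026, 0.015]
force: [0.3, -0.4, -1.1]
width: 85.0
grasp_force: 0.0
clock: 19.58
tool_pos: [528.0, 301.3, 31.9]
orientation: [-0.705, 0.709, 0.024, 0.02]
force: [0.2, -0.8, 0.0]
width: 63.4
grasp_force: 0.0
clock: 20.0
tool_pos: [528.6, 301.8, 32.8]
orientation: [-0.705, 0.709, 0.024, 0.021]
force: [0.1, -1.1, 5.7]
width: 49.9
grasp_force: 62.7
```

```bash
python3 -m creep '[{"xyz":[-0.001,0,-0.02],"roll":0,"gripper":0.03},{"xyz":[-0.003,0,-0.05],"roll":0,"gripper":0.03},{"xyz":[-0.005,0.001,-0.08],"roll":0,"gripper":0.03},{"xyz":[-0.007,0.001,-0.11],"roll":0,"gripper":0.03},{"xyz":[-0.007,0.001,-0.12],"roll":0,"gripper":0.03}]'
python3 -m creep '[{"xyz":[0.02,0,-0.001],"roll":0,"gripper":0.03},{"xyz":[0.05,0,-0.003],"roll":0,"gripper":0.03},{"xyz":[0.085,0,-0.005],"roll":0,"gripper":0.03},{"xyz":[0.12,0,-0.007],"roll":0,"gripper":0.03},{"xyz":[0.155,0,-0.009],"roll":0,"gripper":0.03}]'
python3 -m creep '[{"xyz":[0.035,0,-0.002],"roll":0,"gripper":0.03},{"xyz":[0.07,0,-0.004],"roll":0,"gripper":0.03},{"xyz":[0.105,0,-0.006],"roll":0,"gripper":0.03},{"xyz":[0.14,0,-0.009],"roll":0,"gripper":0.03},{"xyz":[0.175,0,-0.011],"roll":0,"gripper":0.03}]'
python3 -m creep '[{"xyz":[0.035,0,-0.002],"roll":0,"gripper":0.03},{"xyz":[0.07,0,-0.004],"roll":0,"gripper":0.03},{"xyz":[0.105,0,-0.006],"roll":0,"gripper":0.03},{"xyz":[0.14,-0.01,-0.009],"roll":0,"gripper":0.03},{"xyz":[0.17,-0.02,-0.01],"roll":0,"gripper":0.03}]'
python3 -m creep '[{"xyz":[0.035,-0.015,-0.002],"roll":0,"gripper":0.03},{"xyz":[0.07,-0.03,-0.004],"roll":0,"gripper":0.03},{"xyz":[0.10,-0.04,-0.006],"roll":0,"gripper":0.03},{"xyz":[0.10,-0.04,-0.006],"roll":0,"gripper":0.03},{"xyz":[0.10,-0.04,-0.006],"roll":0,"gripper":0.03}]'
python3 - <<'E'
from h import *
s=sense();print(s['joint_pos'].round(2),s['tool_pos'],s['orientation'].round(4))
print(togo(np.array([599,-345,100])-s['tool_pos'],s))
E
```

```text
clock: 20.42
tool_pos: [528.9, 301.9, 155.9]
orientation: [-0.705, 0.708, 0.023, 0.022]
force: [0.8, -0.3, -0.1]
width: 49.8
grasp_force: 62.6
clock: 20.83
tool_pos: [525.1, 144.2, 148.5]
orientation: [-0.705, 0.708, 0.025, 0.018]
force: [0.2, -0.9, -1.7]
width: 49.5
grasp_force: 62.6
clock: 21.25
tool_pos: [524.3, -31.4, 149.1]
orientation: [-0.705, 0.709, 0.025, 0.018]
force: [1.1, -0.1, -0.6]
width: 49.7
grasp_force: 62.6
clock: 21.67
tool_pos: [543.5, -202.4, 148.6]
orientation: [-0.704, 0.709, 0.025, 0.018]
force: [0.1, 0.2, -1.3]
width: 49.7
grasp_force: 62.6
clock: 22.08
tool_pos: [583.1, -301.9, 146.2]
orientation: [-0.704, 0.71, 0.027, 0.018]
force: [-0.7, 0.5, -1.0]
width: 49.8
grasp_force: 62.7
[-0.6   0.44  0.36  1.53  0.05 -2.16] [ 583.10026732 -301.90864143  146.2423197 ] [-0.704   0.7095  0.0266  0.0185]
[ 0.0458 -0.0168  0.0432]
```

```bash
python3 -m creep '[{"xyz":[0.025,-0.009,0.01],"roll":0,"gripper":0.03},{"xyz":[0.044,-0.016,0.03],"roll":0,"gripper":0.03},{"xyz":[0.048,-0.017,0.055],"roll":0,"gripper":0.03},{"xyz":[0.048,-0.017,0.07],"roll":0,"gripper":0.03},{"xyz":[0.048,-0.017,0.073],"roll":0,"gripper":0.03}]'
python3 -m creep '[{"xyz":[0,0,0],"roll":0,"gripper":0.03},{"xyz":[0,0,0],"roll":0,"gripper":0.03},{"xyz":[0,0,0],"roll":0,"gripper":0.03}]'
python3 - <<'E'
from h import *
s,c,P=look(["jar_middle","seat_middle"],"w9")
E
```

```text
clock: 22.5
tool_pos: [597.3, -341.0, 68.0]
orientation: [-0.705, 0.708, 0.029, 0.018]
force: [-0.9, 0.4, -2.4]
width: 50.0
grasp_force: 62.7
clock: 22.75
tool_pos: [601.0, -344.0, 75.7]
orientation: [-0.705, 0.708, 0.023, 0.019]
force: [-0.3, -0.3, -0.3]
width: 49.6
grasp_force: 62.7
22.75 [ 601.  -344.    75.7]
jar_middle 0.69 [261. 286.] 13887 [[578.0, -370.0, 56.0], [621.0, -328.0, 103.0]] ztop 103.0 topcircle 600 -344 25
seat_middle 0.66 [252. 194.] 7861 [[559.0, -390.0, 10.0], [640.0, -333.0, 20.0]] ztop 20.0 topcircle 600 -347 46
```

View pics/w9.png

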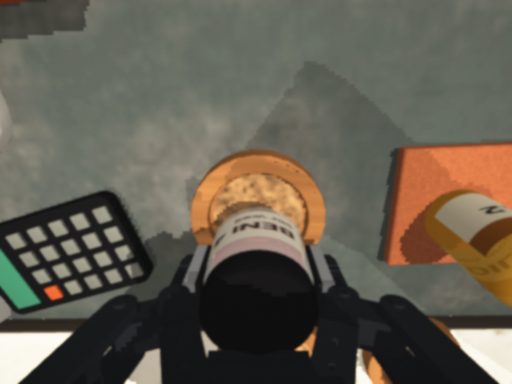

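The jar is over the middle seat (258,200), within about 2 mm. Lowering it.

```bash
python3 -m creep '[{"xyz":[0.003,0,0.006],"roll":0,"gripper":0.03},{"xyz":[0.0045,0,0.015],"roll":0,"gripper":0.03},{"xyz":[0.0045,0,0.023],"roll":0,"gripper":0.03},{"xyz":[0.0045,0,0.028],"roll":0,"gripper":0.03},{"xyz":[0.0045,0,0.029],"roll":0,"gripper":0.03}]'
python3 -m creep '[{"xyz":[0,0,0],"roll":0,"gripper":0.03},{"xyz":[0,0,0.001],"roll":0,"gripper":0.03},{"xyz":[0,0,0.001],"roll":0,"gripper":0.03}]'
python3 -m creep '[{"xyz":[0,0,0.001],"roll":0,"gripper":0.03},{"xyz":[0,0,0.001],"roll":0,"gripper":0.03}]'
```

```text
clock: 23.32
tool_pos: [599.1, -346.5, 43.0]
orientation: [-0.705, 0.709, 0.025, 0.019]
force: [-2.4, 0.3, 4.1]
width: 49.8
grasp_force: 63.3
clock: 23.57
tool_pos: [599.7, -346.7, 43.0]
orientation: [-0.705, 0.709, 0.025, 0.019]
force: [0.3, -0.8, -0.5]
width: 49.9
grasp_force: 62.7
clock: 23.73
tool_pos: [599.7, -346.7, 43.0]
orientation: [-0.705, 0.709, 0.024, 0.019]
force: [-2.0, 1.2, 3.1]
width: 50.4
grasp_force: 63.1
```

```bash
python3 -m creep '[{"xyz":[0,0,0],"roll":0,"gripper":0.065},{"xyz":[0,0,0],"roll":0,"gripper":0.085},{"xyz":[0,0,0],"roll":0,"gripper":0.085},{"xyz":[0,0,0],"roll":0,"gripper":0.085},{"xyz":[0,0,-0.02],"roll":0,"gripper":0.085}]'
python3 -m creep '[{"xyz":[0,0,-0.04],"roll":0,"gripper":0.085},{"xyz":[0,0,-0.08],"roll":0,"gripper":0.085},{"xyz":[0,0,-0.12],"roll":0,"gripper":0.085},{"xyz":[0,0,-0.15],"roll":0,"gripper":0.085},{"xyz":[0,0,-0.15],"roll":0,"gripper":0.085}]'
python3 -m creep '[{"xyz":[0,0,0],"roll":0,"gripper":0.085},{"xyz":[0,0,0],"roll":0,"gripper":0.085}]'
python3 - <<'E'
from h import *
s,c,P=look(["jar_middle","seat_middle","bottle"],"w10")
print(togo(np.array([434,195,215])-s['tool_pos'],s))
E
```

```text
clock: 24.15
tool_pos: [597.2, -345.8, 56.8]
orientation: [-0.705, 0.708, 0.029, 0.018]
force: [0.1, -0.2, -0.6]
width: 84.9
grasp_force: 0.0
clock: 24.57
tool_pos: [603.8, -359.4, 222.0]
orientation: [-0.705, 0.709, 0.017, 0.02]
force: [0.1, 0.3, 2.6]
width: 85.1
grasp_force: 0.0
clock: 24.73
tool_pos: [601.2, -357.2, 211.4]
orientation: [-0.705, 0.709, 0.025, 0.019]
force: [0.3, 0.3, -0.9]
width: 84.9
grasp_force: 0.0
24.73 [ 601.2 -357.2  211.4]
jar_middle 0.71 [260. 184.] 2539 [[578.0, -372.0, 26.0], [620.0, -327.0, 70.0]] ztop 70.0 topcircle 599 -347 25
jar_middle 0.71 [334. 346.] 755 [[466.0, -98.0, 4.0], [505.0, -77.0, 48.0]] ztop 48.0 topcircle 495 -87 12
seat_middle 0.69 [245. 154.] 2501 [[558.0, -390.0, 9.0], [641.0, -320.0, 20.0]] ztop 20.0 topcircle 600 -346 46
seat_middle 0.54 [363. 258.] 1194 [[429.0, -246.0, 3.0], [504.0, -186.0, 20.0]] ztop 20.0 topcircle 494 -283 107
bottle 0.73 [395. 187.] 3138 [[452.0, -367.0, 15.0], [484.0, -332.0, 114.0]] ztop 114.0 topcircle 463 -346 10
[-0.5505  0.1699  0.0315]
```

View pics/w10.png

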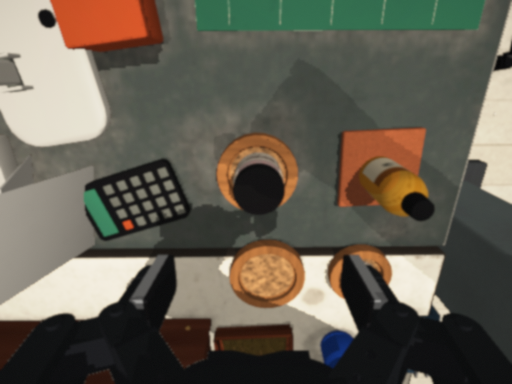

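The middle jar is seated at (258,180), with its top at 70 mm. On to the large jar.

```bash
python3 -m creep '[{"xyz":[-0.18,0.057,0.01],"roll":0,"gripper":0.085},{"xyz":[-0.18,0.057,0.01],"roll":0,"gripper":0.085},{"xyz":[-0.18,0.057,0.01],"roll":0,"gripper":0.085},{"xyz":[-0.18,0.057,0.01],"roll":0,"gripper":0.085},{"xyz":[-0.18,0.057,0.01],"roll":0,"gripper":0.085}]'
python3 -m creep '[{"xyz":[-0.18,0.057,0.01],"roll":0,"gripper":0.085},{"xyz":[-0.18,0.057,0.01],"roll":0,"gripper":0.085},{"xyz":[-0.18,0.057,0.01],"roll":0,"gripper":0.085},{"xyz":[-0.18,0.057,0.01],"roll":0,"gripper":0.085},{"xyz":[-0.18,0.057,0.01],"roll":0,"gripper":0.085}]'
python3 -m creep '[{"xyz":[-0.18,0.056,0.01],"roll":0,"gripper":0.085},{"xyz":[-0.18,0.056,0.01],"roll":0,"gripper":0.085},{"xyz":[-0.18,0.056,0.01],"roll":0,"gripper":0.085},{"xyz":[-0.18,0.056,0.01],"roll":0,"gripper":0.085},{"xyz":[-0.18,0.056,0.01],"roll":0,"gripper":0.085}]'
python3 -m creep '[{"xyz":[0,0,0],"roll":0,"gripper":0.085},{"xyz":[0,0,0],"roll":0,"gripper":0.085},{"xyz":[0,0,0],"roll":0,"gripper":0.085}]'
python3 - <<'E'
from h import *
s,c,P=look(["jar_large"])
print(togo(np.array([434,209,42])-s['tool_pos'],s),s['orientation'].round(3),s['joint_pos'].round(2))
E
```

```text
clock: 25.35
tool_pos: [542.6, -172.1, 212.0]
orientation: [-0.706, 0.708, 0.027, 0.019]
force: [0.1, 0.5, 0.1]
width: 85.1
grasp_force: 0.0
clock: 25.77
tool_pos: [486.3, 7.7, 213.8]
orientation: [-0.706, 0.708, 0.026, 0.018]
force: [0.8, 0.1, 0.9]
width: 85.2
grasp_force: 0.0
clock: 26.18
tool_pos: [431.2, 187.8, 215.3]
orientation: [-0.706, 0.707, 0.026, 0.018]
force: [-0.2, 0.5, -0.9]
width: 85.1
grasp_force: 0.0
clock: 26.43
tool_pos: [433.4, 184.1, 215.5]
orientation: [-0.705, 0.709, 0.025, 0.018]
force: [0.4, -0.3, -1.4]
width: 84.9
grasp_force: 0.0
26.43 [433.4 184.1 215.5]
[-0.0144 -0.0021  0.1747] [-0.705  0.709  0.025  0.018] [ 0.22 -0.11 -0.13  1.55  0.06 -1.35]
```

```bash
python3 -m creep '[{"xyz":[-0.014,-0.002,0.02],"roll":0,"gripper":0.085},{"xyz":[-0.014,-0.002,0.055],"roll":0,"gripper":0.085},{"xyz":[-0.014,-0.002,0.09],"roll":0,"gripper":0.085},{"xyz":[-0.014,-0.002,0.125],"roll":0,"gripper":0.085},{"xyz":[-0.014,-0.002,0.145],"roll":0,"gripper":0.085}]'
python3 -m creep '[{"xyz":[0,0,0.012],"roll":0,"gripper":0.085},{"xyz":[0,0,0.022],"roll":0,"gripper":0.085},{"xyz":[0,0,0.027],"roll":0,"gripper":0.085},{"xyz":[0,0,0.027],"roll":0,"gripper":0.04},{"xyz":[0,0,0.027],"roll":0,"gripper":0.04}]'
python3 -m creep '[{"xyz":[0,0,0],"roll":0,"gripper":0.04},{"xyz":[0,0,0],"roll":0,"gripper":0.04},{"xyz":[0,0,0],"roll":0,"gripper":0.04},{"xyz":[0,0,0],"roll":0,"gripper":0.04},{"xyz":[0,0,0],"roll":0,"gripper":0.04}]'
python3 -m creep '[{"xyz":[-0.001,0,-0.02],"roll":0,"gripper":0.04},{"xyz":[-0.003,0,-0.05],"roll":0,"gripper":0.04},{"xyz":[-0.005,0.001,-0.08],"roll":0,"gripper":0.04},{"xyz":[-0.007,0.001,-0.11],"roll":0,"gripper":0.04},{"xyz":[-0.007,0.001,-0.12],"roll":0,"gripper":0.04}]'
python3 - <<'E'
from h import *
s=sense()
print(togo(np.array([587,-204,160])-s['tool_pos'],s),s['orientation'].round(3),s['joint_pos'].round(2))
E
```

```text
clock: 26.95
tool_pos: [432.7, 205.5, 68.1]
orientation: [-0.704, 0.709, 0.026, 0.016]
force: [-0.6, -0.7, 0.2]
width: 85.4
grasp_force: 0.0
clock: 27.37
tool_pos: [435.3, 208.7, 46.2]
orientation: [-0.705, 0.709, 0.024, 0.019]
force: [-0.9, 0.4, -0.4]
width: 63.4
grasp_force: 0.0
clock: 27.78
tool_pos: [435.9, 209.3, 47.1]
orientation: [-0.705, 0.709, 0.024, 0.02]
force: [-0.3, -1.2, 6.2]
width: 57.7
grasp_force: 65.0
clock: 28.2
tool_pos: [436.3, 209.4, 170.0]
orientation: [-0.705, 0.708, 0.023, 0.022]
force: [1.2, -0.9, -2.1]
width: 56.8
grasp_force: 65.0
[ 0.4125 -0.1526 -0.0165] [-0.705  0.708  0.023  0.022] [ 0.27 -0.09 -0.19  1.45  0.06 -1.3 ]
```

```bash
python3 -m creep '[{"xyz":[0.02,-0.005,-0.001],"roll":0,"gripper":0.04},{"xyz":[0.05,-0.013,-0.003],"roll":0,"gripper":0.04},{"xyz":[0.085,-0.022,-0.005],"roll":0,"gripper":0.04},{"xyz":[0.12,-0.032,-0.007],"roll":0,"gripper":0.04},{"xyz":[0.155,-0.042,-0.009],"roll":0,"gripper":0.04}]'
python3 -m creep '[{"xyz":[0.035,-0.01,-0.002],"roll":0,"gripper":0.04},{"xyz":[0.07,-0.022,-0.004],"roll":0,"gripper":0.04},{"xyz":[0.105,-0.036,-0.006],"roll":0,"gripper":0.04},{"xyz":[0.14,-0.052,-0.008],"roll":0,"gripper":0.04},{"xyz":[0.17,-0.068,-0.01],"roll":0,"gripper":0.04}]'
python3 -m creep '[{"xyz":[0.03,-0.015,-0.002],"roll":0,"gripper":0.04},{"xyz":[0.055,-0.028,-0.004],"roll":0,"gripper":0.04},{"xyz":[0.075,-0.037,0],"roll":0,"gripper":0.04},{"xyz":[0.085,-0.042,0.01],"roll":0,"gripper":0.04},{"xyz":[0.087,-0.043,0.02],"roll":0,"gripper":0.04}]'
python3 -m creep '[{"xyz":[0.001,0,0.02],"roll":0,"gripper":0.04},{"xyz":[0.002,0,0.035],"roll":0,"gripper":0.04},{"xyz":[0.003,0,0.045],"roll":0,"gripper":0.04},{"xyz":[0.003,0,0.045],"roll":0,"gripper":0.04},{"xyz":[0.003,0,0.045],"roll":0,"gripper":0.04}]'
python3 - <<'E'
from h import *
s,c,P=look(["jar_large","seat_large"],"w11")
print(togo(np.array([587,-205,60])-s['tool_pos'],s),s['orientation'].round(3),s['joint_pos'].round(2))
E
```

```text
clock: 28.62
tool_pos: [475.0, 52.0, 163.1]
orientation: [-0.705, 0.708, 0.025, 0.018]
force: [0.8, 0.8, -1.7]
width: 57.6
grasp_force: 65.0
clock: 29.03
tool_pos: [542.4, -119.6, 161.8]
orientation: [-0.705, 0.709, 0.026, 0.018]
force: [1.2, 0.6, -2.3]
width: 57.1
grasp_force: 65.0
clock: 29.45
tool_pos: [585.3, -204.9, 135.6]
orientation: [-0.704, 0.709, 0.025, 0.018]
force: [-0.1, -0.1, -2.7]
width: 57.4
grasp_force: 65.0
clock: 29.87
tool_pos: [583.6, -201.9, 91.6]
orientation: [-0.705, 0.708, 0.026, 0.018]
force: [0.1, 0.1, -1.4]
width: 57.2
grasp_force: 65.0
29.87 [ 583.6 -201.9   91.6]
jar_large 0.98 [256. 282.] 18118 [[560.0, -231.0, 58.0], [606.0, -203.0, 134.0]] ztop 134.0 topcircle 583 -213 26
seat_large 0.77 [241. 178.] 7770 [[543.0, -252.0, 10.0], [632.0, -188.0, 20.0]] ztop 20.0 topcircle 587 -205 50
seat_large 0.39 [398. 182.] 5206 [[433.0, -244.0, 6.0], [505.0, -171.0, 20.0]] ztop 20.0 topcircle 465 -205 41
[ 0.0051 -0.0038  0.0313] [-0.705  0.708  0.026  0.018] [-0.47  0.34  0.12  1.39  0.05 -2.03]
```

View pics/w11.png

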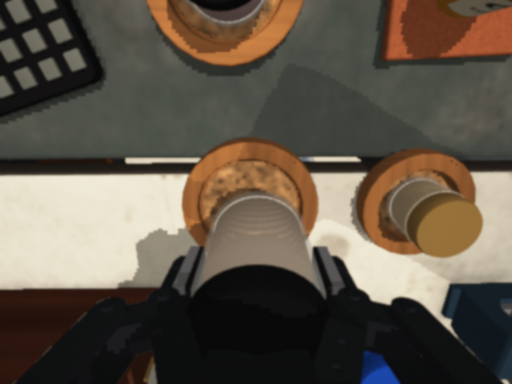

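The large jar hangs over the seat at (250,195). I'll shift it about 4 mm and lower it.

```bash
python3 -m creep '[{"xyz":[0.004,-0.003,0.005],"roll":0,"gripper":0.04},{"xyz":[0.005,-0.0035,0.014],"roll":0,"gripper":0.04},{"xyz":[0.005,-0.0035,0.022],"roll":0,"gripper":0.04},{"xyz":[0.005,-0.0035,0.028],"roll":0,"gripper":0.04},{"xyz":[0.005,-0.0035,0.028],"roll":0,"gripper":0.04}]'
python3 -m creep '[{"xyz":[0,0,0.001],"roll":0,"gripper":0.04},{"xyz":[0,0,0.002],"roll":0,"gripper":0.04},{"xyz":[0,0,0.002],"roll":0,"gripper":0.04}]'
python3 -m creep '[{"xyz":[0,0,0.001],"roll":0,"gripper":0.04},{"xyz":[0,0,0.002],"roll":0,"gripper":0.04},{"xyz":[0,0,0.002],"roll":0,"gripper":0.04}]'
```

```text
clock: 30.43
tool_pos: [586.5, -206.0, 62.0]
orientation: [-0.705, 0.709, 0.027, 0.018]
force: [0.1, 0.7, -1.7]
width: 57.1
grasp_force: 65.0
clock: 30.68
tool_pos: [588.2, -206.7, 63.0]
orientation: [-0.705, 0.709, 0.024, 0.019]
force: [-0.8, -0.2, -2.5]
width: 57.1
grasp_force: 65.0
clock: 30.93
tool_pos: [588.2, -206.6, 61.0]
orientation: [-0.705, 0.709, 0.024, 0.019]
force: [-0.1, -0.6, -3.1]
width: 57.1
grasp_force: 65.0
```

```bash
python3 -m creep '[{"xyz":[0,0,0.001],"roll":0,"gripper":0.04},{"xyz":[0,0,0.002],"roll":0,"gripper":0.04},{"xyz":[0,0,0.002],"roll":0,"gripper":0.04}]'
python3 -m creep '[{"xyz":[0,0,0.001],"roll":0,"gripper":0.04},{"xyz":[0,0,0.001],"roll":0,"gripper":0.04}]'
python3 -m creep '[{"xyz":[0,0,0.001],"roll":0,"gripper":0.04},{"xyz":[0,0,0.001],"roll":0,"gripper":0.04}]'
```

```text
clock: 31.18
tool_pos: [587.9, -206.4, 58.7]
orientation: [-0.705, 0.709, 0.025, 0.019]
force: [-0.8, 0.3, -2.1]
width: 57.1
grasp_force: 65.0
clock: 31.35
tool_pos: [587.9, -206.3, 57.7]
orientation: [-0.705, 0.709, 0.025, 0.019]
force: [-0.1, 0.4, -2.0]
width: 57.3
grasp_force: 65.0
clock: 31.52
tool_pos: [588.2, -206.4, 57.3]
orientation: [-0.705, 0.709, 0.024, 0.019]
force: [0.2, -0.5, -0.1]
width: 56.9
grasp_force: 65.1
```

```bash
python3 -m creep '[{"xyz":[0,0,0.0005],"roll":0,"gripper":0.04},{"xyz":[0,0,0.0005],"roll":0,"gripper":0.04}]'
python3 -m creep '[{"xyz":[0,0,0],"roll":0,"gripper":0.07},{"xyz":[0,0,0],"roll":0,"gripper":0.085},{"xyz":[0,0,0],"roll":0,"gripper":0.085},{"xyz":[0,0,0],"roll":0,"gripper":0.085},{"xyz":[0,0,-0.02],"roll":0,"gripper":0.085}]'
python3 -m creep '[{"xyz":[0,0,-0.035],"roll":0,"gripper":0.085},{"xyz":[0,0,-0.07],"roll":0,"gripper":0.085},{"xyz":[0,0,-0.11],"roll":0,"gripper":0.085},{"xyz":[0,0,-0.15],"roll":0,"gripper":0.085},{"xyz":[0,0,-0.16],"roll":0,"gripper":0.085}]'
python3 -m creep '[{"xyz":[0,0,0],"roll":0,"gripper":0.085},{"xyz":[0,0,0],"roll":0,"gripper":0.085},{"xyz":[0,0,0],"roll":0,"gripper":0.085}]'
python3 - <<'E'
from h import *
look(["jar_large","jar_small","jar_middle","bottle","drip_tile","seat_large"],"w12")
E
```

```text
clock: 31.68
tool_pos: [588.1, -206.4, 57.3]
orientation: [-0.705, 0.709, 0.024, 0.019]
force: [-2.4, 0.2, 2.1]
width: 57.0
grasp_force: 65.4
clock: 32.1
tool_pos: [585.2, -205.9, 71.6]
orientation: [-0.705, 0.709, 0.029, 0.017]
force: [-0.2, 0.9, -0.1]
width: 84.9
grasp_force: 0.0
clock: 32.52
tool_pos: [591.8, -218.7, 244.6]
orientation: [-0.705, 0.709, 0.019, 0.021]
force: [1.0, -0.1, 1.8]
width: 84.7
grasp_force: 0.0
clock: 32.77
tool_pos: [589.0, -217.0, 234.1]
orientation: [-0.705, 0.709, 0.026, 0.018]
force: [-0.4, 0.7, -1.0]
width: 85.2
grasp_force: 0.0
32.77 [ 589.  -217.   234.1]
jar_large 0.58 [255. 183.] 3698 [[562.0, -236.0, 30.0], [612.0, -184.0, 100.0]] ztop 100.0 topcircle 587 -206 29
jar_small 0.93 [366. 176.] 1626 [[450.0, -228.0, 17.0], [487.0, -191.0, 57.0]] ztop 57.0 topcircle 466 -208 21
jar_middle 0.76 [245.  28.] 3143 [[576.0, -365.0, 53.0], [620.0, -323.0, 71.0]] ztop 71.0 topcircle 598 -346 25
jar_middle 0.66 [333. 265.] 1205 [[468.0, -97.0, 7.0], [505.0, -54.0, 60.0]] ztop 60.0 topcircle 485 -72 25
jar_middle 0.18 [398.  29.] 3798 [[453.0, -362.0, 16.0], [484.0, -326.0, 114.0]] ztop 114.0 topcircle 463 -345 10
bottle 0.61 [400.  29.] 3678 [[456.0, -361.0, 24.0], [484.0, -326.0, 114.0]] ztop 114.0 topcircle 463 -345 10
drip_tile 0.64 [359.  58.] 3770 [[418.0, -377.0, 7.0], [503.0, -306.0, 12.0]] ztop 12.0 topcircle 459 -343 58
seat_large 0.72 [254. 142.] 2202 [[541.0, -252.0, 8.0], [633.0, -186.0, 20.0]] ztop 20.0 topcircle 587 -205 50
```

View pics/w12.png

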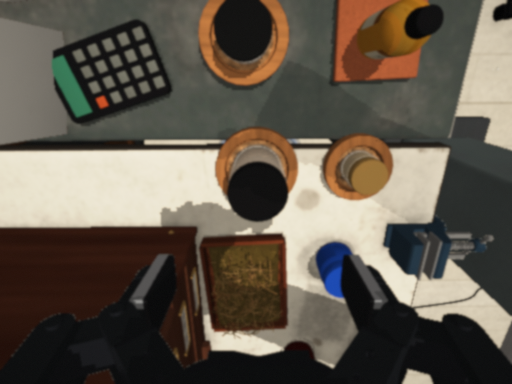

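All three jars are seated, with tops at 100, 71 and 57 mm. The bottle stands upright on the tile at (385,45), and the gripper is clear. Handing in.

```bash
python3 -c "
from bench import *
print(finish_job())"
```

```text
the job is handed in; nothing more can be done
None
```

The job is handed in: all three jars are upright and fully down in their matching seats, the bottle stands upright on the tile, and the cup and tape roll were not touched, all in about 33 s of the 141 s allowed.

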